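# Sort the stack of drive parts into the display trays

## Task

On this electronics stall a motor, a heat sink, a plastic case and a power converter are piled in one stack. Take the stack apart from the top down, one part at a time, and set each part into the white-rimmed tray made to its size: flat on the floor of the tray, square to its rim, right way up as it stands now. Set the parts down without dropping them, and leave the jar and the cardboard ring standing among the trays where they are.

Things in the scene. Friction and masses are not known exactly. Their poses are not given: they have to be found in the camera images.
- motor: small square stepper motor, black with steel end plates, 35 x 35 mm and 36 mm high, with a thin steel shaft (5 mm thick) standing 18 mm up from the middle of its top; top of the stack, standing on the heat sink; about 190 g. Origin: centre of its underside; z up along the shaft, x and y square to its sides
- heatsink: bare aluminium heat sink with upright fins, 66 x 42 mm and 22 mm high, fins run along its long side (its x); second from the top, lying on the plastic case; grip it across the outer fins (42 mm); about 120 g. Origin: centre of its underside; z up
- case: plain black plastic electronics case with four steel screws in its top, 92 x 52 mm and 26 mm high, long side along its x; third from the top, lying on the converter; about 160 g. Origin: centre of its underside; z up
- converter: power converter, bottom of the stack, on the table: aluminium box 100 x 60 mm and 36 mm high with a black terminal strip (16 x 56 mm, 20 mm high) on its +x end, 116 x 60 mm over all, long side along its x; about 420 g. Origin: underside, centre of the 116 x 60 mm outline; the centre of the aluminium box lies 8 mm towards -x from it; grip the aluminium across its 60 mm width; z up. Which end of the tray the terminals face does not matter
- converter_tray: fixed shallow tray, white plastic rim and brown cardboard floor, outside 138 x 82 mm, inside 132 x 76 mm (long side along its x), floor 3 mm thick, rim 3 mm thick and 8 mm high above the table; the place of the power converter (the largest tray), with 8 mm to spare all round. Origin: centre of its underside, on the table; z up. The four trays and the stack share five places about the table, changed at every start
- case_tray: fixed shallow tray, white plastic rim and brown cardboard floor, outside 114 x 74 mm, inside 108 x 68 mm (long side along its x), floor 3 mm thick, rim 3 mm thick and 8 mm high above the table; the place of the plastic case (second largest tray), with 8 mm to spare all round. Origin: centre of its underside, on the table; z up. The four trays and the stack share five places about the table, changed at every start
- heatsink_tray: fixed shallow tray, white plastic rim and brown cardboard floor, outside 88 x 64 mm, inside 82 x 58 mm (long side along its x), floor 3 mm thick, rim 3 mm thick and 8 mm high above the table; the place of the heat sink (third largest tray), with 8 mm to spare all round. Origin: centre of its underside, on the table; z up. The four trays and the stack share five places about the table, changed at every start
- motor_tray: fixed shallow tray, white plastic rim and brown cardboard floor, outside 57 x 57 mm, inside 51 x 51 mm (square, sides along its x and y), floor 3 mm thick, rim 3 mm thick and 8 mm high above the table; the place of the motor, turned any of four ways (the smallest tray, the only square one), with 8 mm to spare all round. Origin: centre of its underside, on the table; z up. The four trays and the stack share five places about the table, changed at every start
- jar: white jar with a screw cap and paper label, 54 mm across, 62 mm high, loose, a bystander to be left where it is. Origin: centre of its underside
- tape: cardboard ring (empty tape core) lying flat, 50 mm outside, 34 mm inside, 19 mm high, loose, a bystander to be left where it is. Origin: centre of its underside
There are look-alikes about, which are no part of the job. Leave any blue or green look-alike of the case alone. What is shaped like the converter but pink is not meant.

How it is judged:
By the outcome, as a careful person would: the job done as asked, in the order asked, and still so for the second after the job is handed in, with the robot touching nothing.
It also fails if it takes over 136 s, if anything falls off the work surface, if the arm or the gripper's body presses on something with over 40 N, if the wrist force passes 120 N, or if a joint passes its speed limit or range.

## Robot

A 6-joint arm with a two-finger parallel gripper is mounted at the origin on the work surface. World frame = base frame: x ahead of the robot, y to its left, z up, the work surface at z = 0. Lengths are in m, angles in rad, forces in N, time in s.
With the tool pointing down it reaches from about 0.425 to 0.95 m from the base axis. Payload 3.5 kg.
Tool frame: the origin (TCP) lies between the finger pads; the fingertips stand 14 mm ahead of it and the grasp point (between the pads) lies 5 mm behind it; z points along the fingers, y is the line along which they close (so a half turn about z gives the same grasp; the last joint's range is limited). The gripper opens to 85 mm and grips with 20 to 120 N. Pads are 22 mm wide; open, the fingers measure 114 mm over their backs; the gripper's body (76 mm by 85 mm) begins 54 mm behind the grasp point. The pads swing forward as they close: fully open they stand 13 mm farther back than shut.
Start: joints at [1.013, 0.286, 1.577, -0, 1.279, -0.15], TCP at [0.268, 0.62, 0.245] pointing down, gripper open.
Joint ranges: [-2.77, 2.77], [-0.9, 2.22], [0.21, 2.48], [-1.53, 4.67], [0.24, 2.81], [-2.84, 2.84]. Speed limits (rad/s): [2.79, 2.79, 3.14, 3.14, 3.14, 3.14].

## Interface

Orientations are given as a unit quaternion [x, y, z, w].
In Python, from plant import * gives the robot as it stands.
- The arm moves only by the tool step_arm, never from a script. Its argument "commands" is a list of rows, each an object of numbers: "gripper": the gripper's target within -1 to 1 (shut at 1, half-way at 0, fully open at -1); "x", "y", "z": the shift along the tool's x, y, z in mm; "spin": the turn about the tool's z in degrees. A call has exactly 10 rows; each row shifts and turns the commanded pose from where the row before left it, along the tool's axes as they then stand; what a row does not reach is not made up. A row lasts 1/10 s, in which the tool goes at most 50 mm and 8.59 degrees, less where a joint would pass 70% of its speed; a pose out of reach is approached as far as the arm can. A call with a gripper value outside its range is refused whole. The fingers move at their own pace and stop on an object; "force" is the grip in N (left out, the last holds). Time passes only in rows, so rows that do not move let the fingers close, or fill a call up. It gives the time, the measured TCP pose, the force, the opening and the grip force at its end, in the units of the state.
- get_state(): the state, without advancing time (a new reading comes with each control period).
- read_camera(name): name is "scene" or "top"; returns a dict with "color" (400x640x3 uint8, red, green, blue), "z_map" (400x640 float32, m along the optical axis (not along the pixel's ray), 0 where there is no reading), "fx", "fy", "cx", "cy" (pixels), "distortion" ([k1, k2, p1, p2, k3] as OpenCV has them; the pictures are not rectified), "eye" and "attitude" of the camera in the world. Camera axes: x right, y up, looking along -z (the intrinsics and any distortion apply to the point x, -y, -z); pixel columns grow to the right and rows downward; lengths in m; the calibration is good to about 2 mm. A picture is of the moment at which its call begins.
- sign_off(): hands the job in; it is judged then, once.
The state is a dict: "time": time; "qpos": joint angles; "dq": joint speeds; "joint_efforts": joint torques, N m; "eef_pos": TCP position; "tcp_rot": TCP orientation; "contact_force": force on the tool from outside, world axes, zero at the start; "wrist_torque": the same for the moment, N m; "opening": opening from 0.0 (shut) to 1.0 (fully open); "finger_force": force on a finger pad.
Only numpy, scipy, OpenCV 4.12 (cv2) and the standard library are available. Lean on these libraries where they do the work, as an engineer would, in place of code of your own. Each camera call takes 0.05 s, during which the arm holds its last target. There are 200 camera calls.

## Working session

There is one attempt and no reset: what is moved stays moved. The work goes in short steps, Python scripts to look and compute and a tool call to move; the robot and the scene stay as the last step left them, time stands still between calls to the robot, and variables do not carry over. Pictures are saved under pics/ and viewed, at most 14 in all, crops included, and the job is handed in when it is done.

Besides the shell and the picture viewer there is one more tool, called after "Call:" by a JSON object that holds its "op" and its "data". step_arm: Moves the arm, as the interface text tells. Its arguments: {"type":"object","properties":{"commands":{"type":"array"},"force":{"type":"number"}},"required":["commands"]}

```bash
mkdir -p pics; cat > h.py <<'E'
from plant import *
import numpy as np, cv2
from scipy.spatial.transform import Rotation as R
def snap(n,save=None):
    c=read_camera(n)
    if save: cv2.imwrite('pics/'+save,c['color'][:,:,::-1])
    return c
def att(c):
    a=np.array(c['attitude'],float)
    return a if a.shape==(3,3) else R.from_quat(a).as_matrix()
def cloud(c):
    K=np.array([[c['fx'],0,c['cx']],[0,c['fy'],c['cy']],[0,0,1.]])
    h,w=c['z_map'].shape
    u,v=np.meshgrid(np.arange(w),np.arange(h))
    p=cv2.undistortPoints(np.stack([u,v],-1).reshape(-1,1,2).astype(float),K,np.array(c['distortion'],float)).reshape(h,w,2)
    z=c['z_map']
    P=np.stack([p[...,0]*z,-p[...,1]*z,-z],-1)
    W=P@att(c).T+np.array(c['eye'])
    W[z==0]=np.nan
    return W
E
python3 - <<'E'
from h import *
print(get_state())
for n in('top','scene'):
    c=snap(n,n+'0.png'); print(n,c['eye'],c['attitude'],c['fx'],c['distortion'])
    W=cloud(c); np.savez(n+'0.npz',W=W,c=c['color'])
    print(W[200,320],np.nanpercentile(W[...,2],[5,25,50]))
E
```

```text
{'time': 0.0, 'qpos': array([ 1.01301340e+00,  2.87170721e-01,  1.57822190e+00,  1.33827751e-05,
        1.27859600e+00, -1.49952602e-01]), 'dq': array([ 2.67891346e-04,  1.40994613e-04, -2.66710898e-04,  7.73525513e-06,
        1.10065557e-03,  6.00536340e-04]), 'joint_efforts': array([ 1.47620362e-04, -4.05985951e+01, -2.92621887e+01, -1.18879220e-04,
        5.95646459e-03, -2.82395440e-07]), 'eef_pos': array([0.26731467, 0.61911389, 0.24391946]), 'tcp_rot': array([ 2.02506668e-01,  9.79280151e-01, -1.12153579e-03, -4.21143871e-04]), 'contact_force': array([ 0.5386899 , -0.28593232,  0.17069247]), 'wrist_torque': array([-0.05903502,  0.01476845,  0.02798969]), 'finger_force': 0.0, 'opening': 1.0001174371183739}
top [ 0.36474523 -0.03377847  1.25286873] [-0.02610861  0.01304058  0.71625741 -0.69722565] 487.0946669897653 [-0.09180955  0.          0.          0.          0.        ]
[ 0.42827154 -0.02547291  0.00260239] [-0.3263365  -0.00132417  0.00112571]
scene [ 1.28255912 -0.42883781  1.11132073] [0.299793   0.19527421 0.48862028 0.79576527] 495.52359211677873 [0.02067902 0.         0.         0.         0.        ]
[ 0.39952548 -0.01487128  0.00568336] [-0.74767152 -0.00346801  0.00077036]
```

View pics/top0.png

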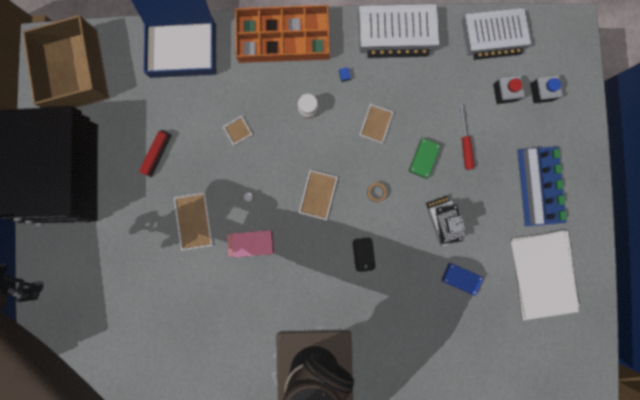

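View pics/scene0.png

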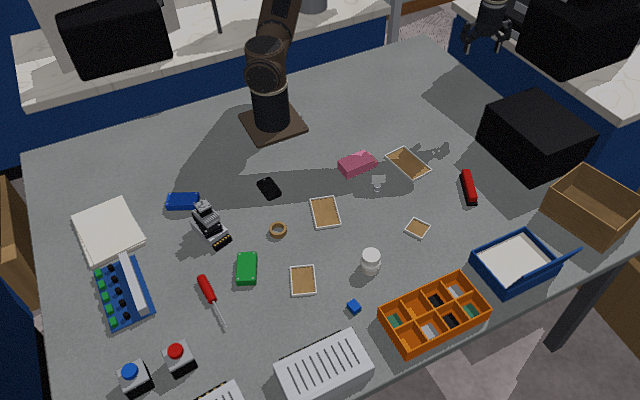

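The top view shows the stack at about (446,220). The trays are motor (238,130), heat sink (377,123), case (319,195) and converter (193,221). The jar is at (308,104) and the tape ring at (377,191). The pink, green and blue boxes are look-alikes.

```bash
cat >> h.py <<'E'
def rect(xy):
    (cx,cy),(a,b),t=cv2.minAreaRect((xy*1000).astype(np.float32))
    if a<b: a,b,t=b,a,t+90
    return np.round([cx,cy,a,b,(t+90)%180-90],1)   # mm, angle of long side
E
cat > m.py <<'E'
from h import *
for n,R0 in(('top',{'motor_tray':(238,130,22),'hs_tray':(377,123,26),'case_tray':(319,195,32),'conv_tray':(193,221,38)}),('scene',{'motor_tray':(417,228,20),'hs_tray':(303,281,24),'case_tray':(325,212,26),'conv_tray':(408,163,32)})):
    d=np.load(n+'0.npz');W,c=d['W'],d['c'].astype(int)
    for k,(u,v,r) in R0.items():
        m=np.zeros(c.shape[:2],bool);m[v-r:v+r,u-r:u+r]=1
        br=m&(c[...,0]-c[...,2]>25)
        nl,L,st,_=cv2.connectedComponentsWithStats(br.astype(np.uint8)); i=1+st[1:,4].argmax(); br=L==i
        print(n,k,'floor',rect(W[br][:,:2]),'z',np.round(np.nanmedian(W[br][:,2])*1000,1))
d=np.load('top0.npz');W=d['W'];s=W[190:260,410:485]
ok=~np.isnan(s[...,2])
x0=W[220,446,:2]; print('stack near',x0)
for n in('top','scene'):
    W=np.load(n+'0.npz')['W']
    near=(np.abs(W[...,0]-x0[0])<.1)&(np.abs(W[...,1]-x0[1])<.1)
    for nm,lo,hi in(('shaft',.124,.15),('motor',.115,.124),('hs',.08,.088),('case',.058,.066),('conv',.031,.04)):
        m=near&(W[...,2]>lo)&(W[...,2]<hi)
        if m.sum()>3: print(n,nm,m.sum(),rect(W[m][:,:2]),np.round(np.median(W[m],0)*1000,1))
# ortho picture
c=np.load('top0.npz')['c']
cv2.imwrite('pics/crop0.png',cv2.resize(c[185:265,400:500,::-1].astype(np.uint8),None,fx=7,fy=7,interpolation=cv2.INTER_CUBIC))
E
python3 m.py
```

```text
top motor_tray floor [614.7 183.7  46.6  46.3  30.6] z 3.4
top hs_tray floor [ 623.3 -176.4   82.3   53.9  -22.5] z 3.1
top case_tray floor [442.6 -21.8 108.   64.5 -17.9] z 3.3
top conv_tray floor [382.9 306.1 133.3  70.5  10.4] z 3.6
scene motor_tray floor [616.3 184.6  50.2  50.  -63.5] z 3.1
scene hs_tray floor [ 624.8 -177.8   86.1   56.3  -20.9] z 3.1
scene case_tray floor [443.8 -21.9 103.8  68.4 -16.2] z 3.0
scene conv_tray floor [383.7 306.1 136.3  74.3  13.6] z 2.7
stack near [ 0.36767936 -0.32232227]
top shaft 17 [ 355.9 -340.3   30.6   29.1  -87.3] [ 357.7 -340.6  125.8]
top motor 215 [ 357.9 -341.3   36.3   35.1  -80.3] [ 357.4 -339.9  120.5]
top hs 159 [ 355.5 -338.9   66.6   44.8   17.8] [ 353.6 -332.1   83.3]
top case 257 [ 358.1 -340.1   92.5   57.3    7. ] [ 384.1 -335.9   61.7]
top conv 148 [ 359.7 -340.5  100.9   63.4   17.7] [ 383.6 -314.8   35.6]
scene shaft 15 [ 362.7 -341.3   25.7   14.9  -84. ] [ 360.5 -342.3  126. ]
scene motor 126 [ 362.1 -342.4   39.4   34.8    7.7] [ 365.6 -343.7  119.7]
scene hs 77 [ 359.6 -340.6   70.5   42.1   17.9] [ 376.5 -339.5   83.6]
scene case 184 [ 364.3 -341.7   91.7   56.5    9.2] [ 390.8 -351.5   61.7]
scene conv 155 [ 364.4 -343.   102.8   61.7   16.4] [ 400.2 -350.2   35.7]
```

View pics/crop0.png

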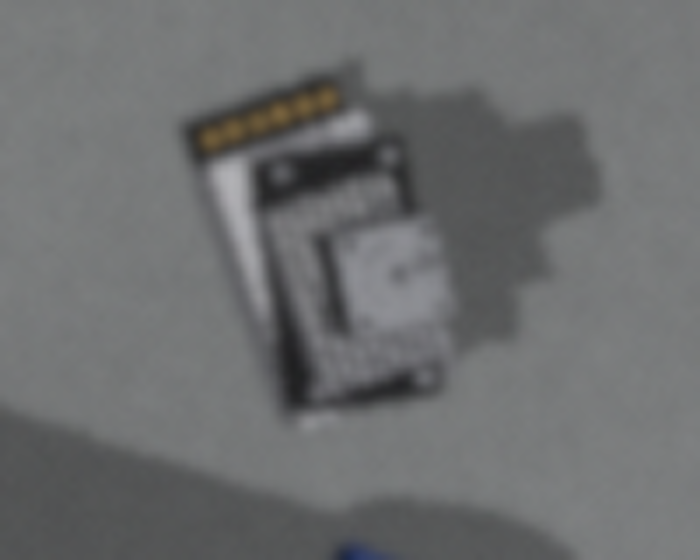

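```bash
cat >> h.py <<'E'
def ang(xy):  # side angle mod 90, by flattest marginals; and percentile-free centre
    xy=xy-xy.mean(0); T=np.radians(np.arange(0,90,.25)); f=[]
    for t in T:
        k=0
        for a in(t,t+np.pi/2):
            p=xy@[np.cos(a),np.sin(a)]; k+=np.mean(p**4)/np.mean(p**2)**2
        f.append(k)
    return np.degrees(T[np.argmin(f)])
def go(x,y,z,jaw=None,via=None):
    s=get_state(); M=R.from_quat(s['tcp_rot']).as_matrix(); p=np.array(s['eef_pos'])*1000
    j=np.degrees(np.arctan2(M[1,1],M[0,1])); t=j if jaw is None else jaw
    d=(t-j+180)%360-180
    print('now',p.round(1),'jaw',round(j,1),'q6',round(np.degrees(s['qpos'][5]),1),'spin',round(-d,1))
    t=np.radians(t)
    for q in ([via] if via else [])+[(x,y,z)]:
        e=np.array(q)-p; p=np.array(q)
        print('  to',q,'tool x,y,z mm',np.round([e[0]*-np.sin(t)+e[1]*np.cos(t),e[0]*np.cos(t)+e[1]*np.sin(t),-e[2]],1))
E
cat >> m.py <<'E'
        
print('angles')
for n,R0 in(('top',{'motor_tray':(238,130,22),'hs_tray':(377,123,26),'case_tray':(319,195,32),'conv_tray':(193,221,38)}),('scene',{'motor_tray':(417,228,20),'hs_tray':(303,281,24),'case_tray':(325,212,26),'conv_tray':(408,163,32)})):
    d=np.load(n+'0.npz');W,c=d['W'],d['c'].astype(int)
    for k,(u,v,r) in R0.items():
        m=np.zeros(c.shape[:2],bool);m[v-r:v+r,u-r:u+r]=1
        br=m&(c[...,0]-c[...,2]>25)
        nl,L,st,_=cv2.connectedComponentsWithStats(br.astype(np.uint8)); br=L==1+st[1:,4].argmax()
        print(n,k,ang(W[br][:,:2]),W[br].mean(0).round(4))
    m=(np.abs(W[...,0]-x0[0])<.1)&(np.abs(W[...,1]-x0[1])<.1)&(W[...,2]>.115)&(W[...,2]<.124)
    print('motor',ang(W[m][:,:2]),W[m].mean(0).round(4))
go(361,-341,180,8.5,(540,120,245))
E
python3 m.py | sed -n '/angles/,$p'
```

```text
angles
top motor_tray 0.0 [nan nan nan]
top hs_tray 0.0 [nan nan nan]
top case_tray 0.0 [nan nan nan]
top conv_tray 0.0 [nan nan nan]
motor 10.25 [ 0.3575 -0.3407  0.1203]
scene motor_tray 0.0 [nan nan nan]
scene hs_tray 0.0 [nan nan nan]
scene case_tray 0.0 [nan nan nan]
scene conv_tray 0.0 [nan nan nan]
motor 11.0 [ 0.3637 -0.3427  0.1197]
now [267.3 619.2 244. ] jaw 66.6 q6 -8.6 spin 58.1
  to (540, 120, 245) tool x,y,z mm [-534.   195.9   -1. ]
  to (361, -341, 180) tool x,y,z mm [-429.5 -245.2   65. ]
```

Call:
{"op": "step_arm", "data": {"commands": [{"gripper": -1,"spin": 8.3},{"gripper": -1,"spin": 8.3},{"gripper": -1,"spin": 8.3},{"gripper": -1,"spin": 8.3},{"gripper": -1,"spin": 8.3},{"gripper": -1,"spin": 8.3},{"gripper": -1,"spin": 6.3},{"gripper": -1,"x": -40,"y": 15},{"gripper": -1,"x": -40,"y": 15},{"gripper": -1,"x": -40,"y": 15}]}}

```text
invalid input
```

Call:
{"op": "step_arm", "data": {"commands": [{"gripper": -1,"x": -41,"y": 15},{"gripper": -1,"x": -41,"y": 15},{"gripper": -1,"x": -41,"y": 15},{"gripper": -1,"x": -41,"y": 15},{"gripper": -1,"x": -41,"y": 15},{"gripper": -1,"x": -41,"y": 15},{"gripper": -1,"x": -41,"y": 15},{"gripper": -1,"x": -41,"y": 15},{"gripper": -1,"x": -41,"y": 15},{"gripper": -1,"x": -41,"y": 15}]}}

```text
invalid input
```

```bash
cat >> h.py <<'E'
def plane(c,z0):
    K=np.array([[c['fx'],0,c['cx']],[0,c['fy'],c['cy']],[0,0,1.]])
    h,w=c['z_map'].shape
    u,v=np.meshgrid(np.arange(w),np.arange(h))
    p=cv2.undistortPoints(np.stack([u,v],-1).reshape(-1,1,2).astype(float),K,np.array(c['distortion'],float)).reshape(h,w,2)
    D=np.stack([p[...,0],-p[...,1],-np.ones((h,w))],-1)@att(c).T; e=np.array(c['eye'])
    return e+D*((z0-e[2])/D[...,2])[...,None]
E
cat > t.py <<'E'
from h import *
for n,R0 in(('top',{'motor_tray':(238,130,22),'hs_tray':(377,123,26),'case_tray':(319,195,32),'conv_tray':(193,221,38)}),('scene',{'motor_tray':(417,228,20),'hs_tray':(303,281,24),'case_tray':(325,212,26),'conv_tray':(408,163,32)})):
    C=snap(n,n+'1.png');c=C['color'].astype(int);W=plane(C,.003)
    for k,(u,v,r) in R0.items():
        m=np.zeros(c.shape[:2],bool);m[v-r:v+r,u-r:u+r]=1
        br=m&(c[...,0]-c[...,2]>25)
        nl,L,st,_=cv2.connectedComponentsWithStats(br.astype(np.uint8)); br=L==1+st[1:,4].argmax()
        print(n,k,'kurt',ang(W[br][:,:2]),W[br][:,:2].mean(0).round(4),rect(W[br][:,:2]))
E
python3 t.py; python3 -c "
from h import *
go(361,-341,180,8.5)"
```

```text
top motor_tray kurt 28.75 [0.6165 0.185 ] [616.2 184.8  48.9  48.6  28.7]
top hs_tray kurt 69.25 [ 0.6238 -0.1768] [ 623.7 -176.9   79.3   55.9  -20.3]
top case_tray kurt 74.0 [ 0.4426 -0.0207] [442.5 -20.7 106.9  66.6 -16.1]
top conv_tray kurt 7.75 [0.3829 0.3057] [383.  305.7 131.   72.4   7.5]
scene motor_tray kurt 27.75 [0.6164 0.1843] [616.1 184.5  49.6  46.6  28.2]
scene hs_tray kurt 69.0 [ 0.6247 -0.1778] [ 623.6 -177.4   79.6   56.6  -20.9]
scene case_tray kurt 74.25 [ 0.4439 -0.0218] [442.5 -21.4 104.9  66.4 -15.9]
scene conv_tray kurt 7.499999999999999 [0.3843 0.3042] [383.8 304.2 129.7  72.1   7.3]
now [267.4 619.3 244.4] jaw 66.6 q6 -8.6 spin 58.1
  to (361, -341, 180) tool x,y,z mm [-963.6  -49.4   64.4]
```

Call:
{"op": "step_arm", "data": {"commands": [{"gripper": -1,"x": 0,"y": 0,"z": 0,"spin": 8.3},{"gripper": -1,"x": 0,"y": 0,"z": 0,"spin": 8.3},{"gripper": -1,"x": 0,"y": 0,"z": 0,"spin": 8.3},{"gripper": -1,"x": 0,"y": 0,"z": 0,"spin": 8.3},{"gripper": -1,"x": 0,"y": 0,"z": 0,"spin": 8.3},{"gripper": -1,"x": 0,"y": 0,"z": 0,"spin": 8.3},{"gripper": -1,"x": 0,"y": 0,"z": 0,"spin": 6.3},{"gripper": -1,"x": -40,"y": 15,"z": 0,"spin": 0},{"gripper": -1,"x": -40,"y": 15,"z": 0,"spin": 0},{"gripper": -1,"x": -40,"y": 15,"z": 0,"spin": 0}]}}

```text
time: 1.2
eef_pos: [0.3341, 0.5087, 0.245]
tcp_rot: [0.639, 0.769, -0.0, 0.0]
contact_force: [0.1, -0.4, 0.1]
opening: 1.001
finger_force: 0.0
```

Call:
{"op": "step_arm", "data": {"commands": [{"gripper": -1,"x": -41,"y": 15,"z": 0,"spin": 0},{"gripper": -1,"x": -41,"y": 15,"z": 0,"spin": 0},{"gripper": -1,"x": -41,"y": 15,"z": 0,"spin": 0},{"gripper": -1,"x": -41,"y": 15,"z": 0,"spin": 0},{"gripper": -1,"x": -41,"y": 15,"z": 0,"spin": 0},{"gripper": -1,"x": -41,"y": 15,"z": 0,"spin": 0},{"gripper": -1,"x": -41,"y": 15,"z": 0,"spin": 0},{"gripper": -1,"x": -41,"y": 15,"z": 0,"spin": 0},{"gripper": -1,"x": -41,"y": 15,"z": 0,"spin": 0},{"gripper": -1,"x": -41,"y": 15,"z": 0,"spin": 0}]}}

```text
time: 2.2
eef_pos: [0.5568, 0.1326, 0.2453]
tcp_rot: [0.639, 0.769, 0.0, -0.0]
contact_force: [0.7, 0.1, -0.3]
opening: 1.001
finger_force: 0.0
```

```bash
cat > p.py <<'E'
from h import *
import sys
x0=np.array([.361,-.341])
def part(n,z,tol=.006,box=.09,top=None):
    C=snap(n); W=cloud(C); P=plane(C,z)
    m=(np.abs(W[...,2]-z)<tol)&(np.abs(P[...,0]-x0[0])<box)&(np.abs(P[...,1]-x0[1])<box)
    nl,L,st,_=cv2.connectedComponentsWithStats(m.astype(np.uint8)); m=L==1+st[1:,4].argmax()
    xy=P[m][:,:2]
    print(n,z,m.sum(),'mean',(xy.mean(0)*1000).round(1),'kurt',ang(xy),'rect',rect(xy))
if __name__=='__main__':
    for z in map(float,sys.argv[1].split(',')):
        for n in('top','scene'): part(n,z)
    go(*eval(sys.argv[2]))
E
python3 p.py .120,.084,.062,.036 '361,-341,160,10'
```

```text
top 0.12 226 mean [ 357.8 -340.8] kurt 10.0 rect [ 357.8 -340.8   36.5   35.1  -80.6]
scene 0.12 140 mean [ 363.9 -342.9] kurt 9.0 rect [ 364.3 -342.4   39.7   35.1    9.8]
top 0.084 196 mean [ 355.1 -334.6] kurt 17.5 rect [ 355.4 -338.3   66.7   44.6   18. ]
scene 0.084 109 mean [ 374.9 -340. ] kurt 67.0 rect [ 362.  -339.6   70.    43.4   16.4]
top 0.062 150 mean [ 395.1 -337.4] kurt 83.5 rect [ 393.4 -337.5   56.7   27.    88.4]
scene 0.062 218 mean [ 385.2 -346.9] kurt 55.25 rect [ 365.1 -341.2   95.8   57.6    7.2]
top 0.036 146 mean [ 386.4 -318.9] kurt 63.75000000000001 rect [ 373.5 -336.2   72.5   60.9   16.6]
scene 0.036 112 mean [ 405.4 -331.1] kurt 47.75 rect [ 400.8 -331.1   67.8   35.1  -59.6]
now [555.6 135.5 245.2] jaw 10.6 q6 -7.1 spin 0.6
  to (361, -341, 160) tool x,y,z mm [-435.5 -274.4   85.2]
```

Call:
{"op": "step_arm", "data": {"commands": [{"gripper": -1,"x": -36,"y": -23,"z": 4,"spin": 0},{"gripper": -1,"x": -36,"y": -23,"z": 4,"spin": 0},{"gripper": -1,"x": -36,"y": -23,"z": 4,"spin": 0},{"gripper": -1,"x": -36,"y": -23,"z": 4,"spin": 0},{"gripper": -1,"x": -36,"y": -23,"z": 4,"spin": 0},{"gripper": -1,"x": -36,"y": -23,"z": 4,"spin": 0},{"gripper": -1,"x": -36,"y": -23,"z": 4,"spin": 0},{"gripper": -1,"x": -36,"y": -23,"z": 4,"spin": 0},{"gripper": -1,"x": -36,"y": -23,"z": 4,"spin": 0},{"gripper": -1,"x": -36,"y": -23,"z": 4,"spin": 0}]}}

```text
time: 3.6
eef_pos: [0.3956, -0.2621, 0.2056]
tcp_rot: [0.638, 0.77, 0.0, 0.001]
contact_force: [1.0, -0.3, 0.4]
opening: 1.0
finger_force: 0.0
```

Call:
{"op": "step_arm", "data": {"commands": [{"gripper": -1,"x": -38,"y": -22,"z": 10,"spin": 0.5},{"gripper": -1,"x": -37,"y": -22,"z": 10,"spin": 0},{"gripper": -1,"x": 0,"y": 0,"z": 0,"spin": 0},{"gripper": -1,"x": 0,"y": 0,"z": 0,"spin": 0},{"gripper": -1,"x": 0,"y": 0,"z": 0,"spin": 0},{"gripper": -1,"x": 0,"y": 0,"z": 0,"spin": 0},{"gripper": -1,"x": 0,"y": 0,"z": 0,"spin": 0},{"gripper": -1,"x": 0,"y": 0,"z": 0,"spin": 0},{"gripper": -1,"x": 0,"y": 0,"z": 0,"spin": 0},{"gripper": -1,"x": 0,"y": 0,"z": 0,"spin": 0}]}}

```text
time: 4.6
eef_pos: [0.3662, -0.3432, 0.1854]
tcp_rot: [0.642, 0.766, -0.0, 0.0]
contact_force: [0.0, 0.7, 0.0]
opening: 0.994
finger_force: 0.0
```

```bash
python3 - <<'E'
from h import *
go(360.5,-341.5,106,10)
C=snap('scene')
cv2.imwrite('pics/s2.png',cv2.resize(C['color'][130:270,140:300,::-1],None,fx=4,fy=4,interpolation=cv2.INTER_CUBIC))
E
```

```text
now [ 366.2 -343.2  185.4] jaw 10.1 q6 -64.8 spin 0.1
  to (360.5, -341.5, 106) tool x,y,z mm [ 2.7 -5.3 79.4]
```

View pics/s2.png

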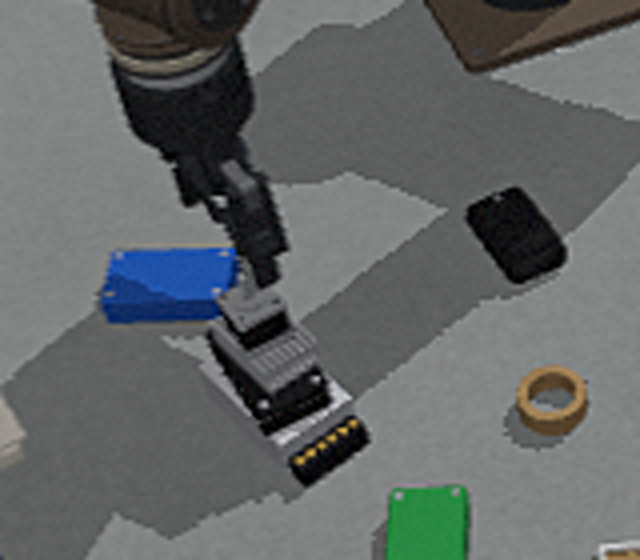

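The gripper is over the motor and the blue box is clear of the fingers. I'll descend and grip.

Call:
{"op": "step_arm", "data": {"commands": [{"gripper": -1,"x": 2.7,"y": -5.3,"z": 0,"spin": 0},{"gripper": -1,"x": 0,"y": 0,"z": 20,"spin": 0},{"gripper": -1,"x": 0,"y": 0,"z": 20,"spin": 0},{"gripper": -1,"x": 0,"y": 0,"z": 20,"spin": 0},{"gripper": -1,"x": 0,"y": 0,"z": 13,"spin": 0},{"gripper": -1,"x": 0,"y": 0,"z": 6,"spin": 0},{"gripper": 0,"x": 0,"y": 0,"z": 0,"spin": 0},{"gripper": 0,"x": 0,"y": 0,"z": 0,"spin": 0},{"gripper": 0,"x": 0,"y": 0,"z": 0,"spin": 0},{"gripper": 0,"x": 0,"y": 0,"z": 0,"spin": 0}], "force": 40}}

```text
time: 5.65
eef_pos: [0.3608, -0.3422, 0.1073]
tcp_rot: [0.643, 0.766, -0.0, 0.001]
contact_force: [-0.2, 0.3, -0.4]
opening: 0.502
finger_force: 0.0
```

Call:
{"op": "step_arm", "data": {"commands": [{"gripper": 0.3,"x": 0,"y": 0,"z": 0,"spin": 0},{"gripper": 0.4,"x": 0,"y": 0,"z": 0,"spin": 0},{"gripper": 0.5,"x": 0,"y": 0,"z": 0,"spin": 0},{"gripper": 0.7,"x": 0,"y": 0,"z": 0,"spin": 0},{"gripper": 1,"x": 0,"y": 0,"z": 0,"spin": 0},{"gripper": 1,"x": 0,"y": 0,"z": 0,"spin": 0},{"gripper": 1,"x": 0,"y": 0,"z": 0,"spin": 0},{"gripper": 1,"x": 0,"y": 0,"z": 0,"spin": 0},{"gripper": 1,"x": 0,"y": 0,"z": 0,"spin": 0},{"gripper": 1,"x": 0,"y": 0,"z": 0,"spin": 0}]}}

```text
time: 6.65
eef_pos: [0.3608, -0.3422, 0.1072]
tcp_rot: [0.643, 0.766, -0.0, 0.001]
contact_force: [-0.3, 0.1, 6.3]
opening: 0.401
finger_force: 41.5
```

```bash
python3 -c "
from h import *
go(616.3,184.7,200,28.3,(366,-341,200))"
```

```text
now [ 360.8 -342.2  107.2] jaw 10.0 q6 -65.2 spin -18.3
  to (366, -341, 200) tool x,y,z mm [ -1.4   5.2 -92.8]
  to (616.3, 184.7, 200) tool x,y,z mm [344.2 469.6  -0. ]
```

Call:
{"op": "step_arm", "data": {"commands": [{"gripper": 1,"x": 0,"y": 0,"z": -5,"spin": 0},{"gripper": 1,"x": 0,"y": 0,"z": -18,"spin": 0},{"gripper": 1,"x": 0,"y": 0,"z": -25,"spin": 0},{"gripper": 1,"x": 0,"y": 0,"z": -25,"spin": 0},{"gripper": 1,"x": 0,"y": 0,"z": -20,"spin": 0},{"gripper": 1,"x": 0,"y": 0,"z": 0,"spin": -6.1},{"gripper": 1,"x": 0,"y": 0,"z": 0,"spin": -6.1},{"gripper": 1,"x": 0,"y": 0,"z": 0,"spin": -6.1},{"gripper": 1,"x": 15,"y": 20,"z": 0,"spin": 0},{"gripper": 1,"x": 25,"y": 34,"z": 0,"spin": 0}]}}

```text
time: 7.65
eef_pos: [0.3882, -0.281, 0.1983]
tcp_rot: [0.514, 0.858, 0.0, -0.001]
contact_force: [1.3, -0.4, -0.8]
opening: 0.403
finger_force: 40.7
```

Call:
{"op": "step_arm", "data": {"commands": [{"gripper": 1,"x": 25,"y": 35,"z": 0,"spin": 0},{"gripper": 1,"x": 25,"y": 35,"z": 0,"spin": 0},{"gripper": 1,"x": 25,"y": 35,"z": 0,"spin": 0},{"gripper": 1,"x": 25,"y": 35,"z": 0,"spin": 0},{"gripper": 1,"x": 25,"y": 35,"z": 0,"spin": 0},{"gripper": 1,"x": 25,"y": 35,"z": 0,"spin": 0},{"gripper": 1,"x": 25,"y": 35,"z": 0,"spin": 0},{"gripper": 1,"x": 25,"y": 35,"z": 0,"spin": 0},{"gripper": 1,"x": 25,"y": 35,"z": 0,"spin": 0},{"gripper": 1,"x": 25,"y": 35,"z": 0,"spin": 0}]}}

```text
time: 8.65
eef_pos: [0.5779, 0.1072, 0.1979]
tcp_rot: [0.512, 0.859, -0.001, -0.001]
contact_force: [-0.0, -0.3, -2.1]
opening: 0.403
finger_force: 40.7
```

Call:
{"op": "step_arm", "data": {"commands": [{"gripper": 1,"x": 25,"y": 35,"z": 0,"spin": 0},{"gripper": 1,"x": 17,"y": 24,"z": 0,"spin": 0},{"gripper": 1,"x": 10,"y": 14,"z": 0,"spin": 0},{"gripper": 1,"x": 0,"y": 0,"z": 0,"spin": 0},{"gripper": 1,"x": 0,"y": 0,"z": 25,"spin": 0},{"gripper": 1,"x": 0,"y": 0,"z": 25,"spin": 0},{"gripper": 1,"x": 0,"y": 0,"z": 25,"spin": 0},{"gripper": 1,"x": 0,"y": 0,"z": 15,"spin": 0},{"gripper": 1,"x": 0,"y": 0,"z": 0,"spin": 0},{"gripper": 1,"x": 0,"y": 0,"z": 0,"spin": 0}]}}

```text
time: 9.65
eef_pos: [0.6181, 0.1851, 0.1098]
tcp_rot: [0.513, 0.858, -0.0, 0.0]
contact_force: [0.7, 0.6, -1.3]
opening: 0.401
finger_force: 40.8
```

```bash
python3 - <<'E'
from h import *
go(616.3,184.7,26,28.3)
C=snap('scene'); D=snap('top')
f=lambda i:cv2.resize(i,(400,400),interpolation=cv2.INTER_CUBIC)
cv2.imwrite('pics/s3.png',np.hstack([f(C['color'][170:270,370:470,::-1]),f(D['color'][90:170,198:278,::-1])]))
E
```

```text
now [618.1 185.1 109.8] jaw 28.3 q6 -20.6 spin -0.0
  to (616.3, 184.7, 26) tool x,y,z mm [ 0.5 -1.8 83.8]
```

View pics/s3.png

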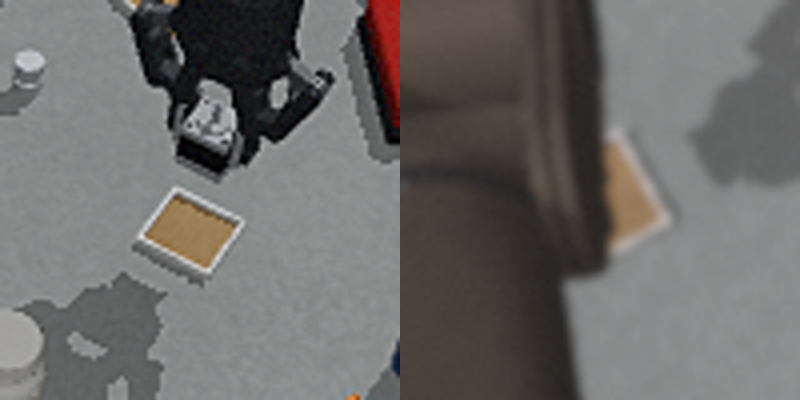

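Call:
{"op": "step_arm", "data": {"commands": [{"gripper": 1,"x": 0.5,"y": -1.8,"z": 5,"spin": 0},{"gripper": 1,"x": 0,"y": 0,"z": 20,"spin": 0},{"gripper": 1,"x": 0,"y": 0,"z": 20,"spin": 0},{"gripper": 1,"x": 0,"y": 0,"z": 20,"spin": 0},{"gripper": 1,"x": 0,"y": 0,"z": 8,"spin": 0},{"gripper": 1,"x": 0,"y": 0,"z": 4,"spin": 0},{"gripper": 1,"x": 0,"y": 0,"z": 2,"spin": 0},{"gripper": 1,"x": 0,"y": 0,"z": 1,"spin": 0},{"gripper": 1,"x": 0,"y": 0,"z": 1,"spin": 0},{"gripper": 1,"x": 0,"y": 0,"z": 1,"spin": 0}]}}

```text
time: 10.75
eef_pos: [0.6167, 0.1854, 0.0282]
tcp_rot: [0.513, 0.859, 0.0, 0.001]
contact_force: [0.0, -0.3, -2.2]
opening: 0.401
finger_force: 40.8
```

Call:
{"op": "step_arm", "data": {"commands": [{"gripper": 1,"x": 0,"y": 0,"z": 0.5,"spin": 0},{"gripper": 1,"x": 0,"y": 0,"z": 0.5,"spin": 0},{"gripper": 1,"x": 0,"y": 0,"z": 0.5,"spin": 0},{"gripper": 1,"x": 0,"y": 0,"z": 0.3,"spin": 0},{"gripper": 1,"x": 0,"y": 0,"z": 0,"spin": 0},{"gripper": 1,"x": 0,"y": 0,"z": 0,"spin": 0},{"gripper": 1,"x": 0,"y": 0,"z": 0,"spin": 0},{"gripper": 1,"x": 0,"y": 0,"z": 0,"spin": 0},{"gripper": 1,"x": 0,"y": 0,"z": 0,"spin": 0},{"gripper": 1,"x": 0,"y": 0,"z": 0,"spin": 0}]}}

```text
time: 11.75
eef_pos: [0.6162, 0.1854, 0.0263]
tcp_rot: [0.512, 0.859, -0.0, -0.0]
contact_force: [-2.8, -1.0, 5.9]
opening: 0.401
finger_force: 41.6
```

Call:
{"op": "step_arm", "data": {"commands": [{"gripper": 0.1,"x": 0,"y": 0,"z": 0,"spin": 0},{"gripper": 0,"x": 0,"y": 0,"z": 0,"spin": 0},{"gripper": -0.1,"x": 0,"y": 0,"z": 0,"spin": 0},{"gripper": -0.2,"x": 0,"y": 0,"z": 0,"spin": 0},{"gripper": -0.3,"x": 0,"y": 0,"z": 0,"spin": 0},{"gripper": -0.4,"x": 0,"y": 0,"z": 0,"spin": 0},{"gripper": -0.4,"x": 0,"y": 0,"z": -10,"spin": 0},{"gripper": -0.4,"x": 0,"y": 0,"z": -30,"spin": 0},{"gripper": -0.4,"x": 0,"y": 0,"z": -40,"spin": 0},{"gripper": -0.4,"x": 0,"y": 0,"z": -40,"spin": 0}]}}

```text
time: 12.75
eef_pos: [0.6157, 0.1853, 0.147]
tcp_rot: [0.513, 0.859, -0.0, -0.0]
contact_force: [1.3, 0.1, 0.2]
opening: 0.697
finger_force: 0.0
```

```bash
python3 p.py .084,.062,.036 '359,-339,200,-72.3'; python3 - <<'E'
from h import *
C=snap('scene'); 
f=lambda i:cv2.resize(i,(400,400),interpolation=cv2.INTER_CUBIC)
cv2.imwrite('pics/s4.png',np.hstack([f(C['color'][190:270,377:457,::-1]),f(C['color'][175:265,165:255,::-1])]))
E
```

```text
top 0.084 329 mean [ 355.2 -338.6] kurt 18.25 rect [ 355.5 -338.4   66.9   44.2   18. ]
scene 0.084 226 mean [ 360.2 -340.4] kurt 16.75 rect [ 360.4 -340.1   70.7   43.4   16.4]
top 0.062 165 mean [ 393.4 -339. ] kurt 67.75 rect [ 380.2 -338.1   54.1   48.5  -82.8]
scene 0.062 210 mean [ 385.1 -347.2] kurt 50.0 rect [ 364.1 -341.2   94.4   56.9    7.9]
top 0.036 146 mean [ 385.7 -319.2] kurt 64.0 rect [ 374.7 -335.8   70.2   60.9   16.6]
scene 0.036 176 mean [ 385.2 -346.8] kurt 56.75 rect [ 367.1 -342.7  109.1   60.2   17. ]
now [615.2 185.2 144.5] jaw 28.3 q6 -20.6 spin 100.6
  to (359, -339, 200) tool x,y,z mm [-403.5  421.5  -55.5]
```

View pics/s4.png

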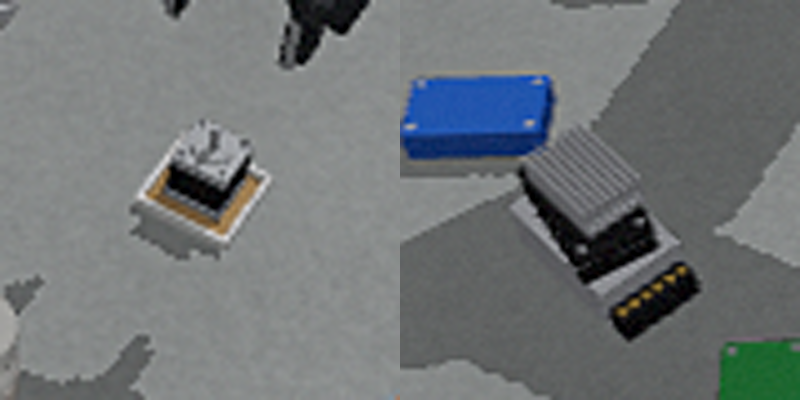

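The motor stands flat and square in its tray (left, about (210,175)). The heat sink is bare and square-on for a side grip. Next is the heat sink.

Call:
{"op": "step_arm", "data": {"commands": [{"gripper": -1,"x": 0,"y": 0,"z": -10,"spin": 8.4},{"gripper": -1,"x": 0,"y": 0,"z": -10,"spin": 8.4},{"gripper": -1,"x": 0,"y": 0,"z": -10,"spin": 8.4},{"gripper": -1,"x": 0,"y": 0,"z": -10,"spin": 8.4},{"gripper": -1,"x": 0,"y": 0,"z": -10,"spin": 8.4},{"gripper": -1,"x": 0,"y": 0,"z": 0,"spin": 8.4},{"gripper": -1,"x": 0,"y": 0,"z": 0,"spin": 8.4},{"gripper": -1,"x": 0,"y": 0,"z": 0,"spin": 8.4},{"gripper": -1,"x": 0,"y": 0,"z": 0,"spin": 8.4},{"gripper": -1,"x": 0,"y": 0,"z": 0,"spin": 8.4}]}}

```text
time: 14.1
eef_pos: [0.6151, 0.1852, 0.1932]
tcp_rot: [0.956, 0.292, -0.002, -0.0]
contact_force: [0.2, -0.2, -0.1]
opening: 0.998
finger_force: 0.0
```

Call:
{"op": "step_arm", "data": {"commands": [{"gripper": -1,"x": 0,"y": 0,"z": 0,"spin": 8.4},{"gripper": -1,"x": 0,"y": 0,"z": 0,"spin": 8.4},{"gripper": -1,"x": -20,"y": 21,"z": 0,"spin": 0},{"gripper": -1,"x": -32,"y": 33,"z": 0,"spin": 0},{"gripper": -1,"x": -32,"y": 33,"z": 0,"spin": 0},{"gripper": -1,"x": -32,"y": 33,"z": 0,"spin": 0},{"gripper": -1,"x": -32,"y": 33,"z": 0,"spin": 0},{"gripper": -1,"x": -32,"y": 33,"z": 0,"spin": 0},{"gripper": -1,"x": -32,"y": 33,"z": 0,"spin": 0},{"gripper": -1,"x": -32,"y": 33,"z": 0,"spin": 0}]}}

```text
time: 15.1
eef_pos: [0.4575, -0.1294, 0.1939]
tcp_rot: [0.988, 0.153, -0.001, -0.001]
contact_force: [0.2, 0.3, 0.1]
opening: 1.002
finger_force: 0.0
```

Call:
{"op": "step_arm", "data": {"commands": [{"gripper": -1,"x": -32,"y": 33,"z": 0,"spin": 0},{"gripper": -1,"x": -32,"y": 33,"z": 0,"spin": 0},{"gripper": -1,"x": -32,"y": 33,"z": 0,"spin": 0},{"gripper": -1,"x": -32,"y": 33,"z": 0,"spin": 0},{"gripper": -1,"x": -20,"y": 21,"z": 0,"spin": 0},{"gripper": -1,"x": -10,"y": 10,"z": 0,"spin": 0},{"gripper": -1,"x": 0,"y": 0,"z": 30,"spin": 0},{"gripper": -1,"x": 0,"y": 0,"z": 30,"spin": 0},{"gripper": -1,"x": 0,"y": 0,"z": 0,"spin": 0},{"gripper": -1,"x": 0,"y": 0,"z": 0,"spin": 0}]}}

```text
time: 16.1
eef_pos: [0.3577, -0.3304, 0.1348]
tcp_rot: [0.988, 0.153, -0.001, -0.001]
contact_force: [0.6, -0.7, 0.4]
opening: 1.002
finger_force: 0.0
```

```bash
python3 -c "
from h import *
go(357.8,-339.3,84,-72.6)"
```

```text
now [ 357.7 -330.4  134.8] jaw -72.4 q6 17.7 spin 0.2
  to (357.8, -339.3, 84) tool x,y,z mm [-2.6  8.5 50.8]
```

Call:
{"op": "step_arm", "data": {"commands": [{"gripper": -1,"x": -2.6,"y": 8.5,"z": 0,"spin": 0.2},{"gripper": -1,"x": 0,"y": 0,"z": 15,"spin": 0},{"gripper": -1,"x": 0,"y": 0,"z": 20,"spin": 0},{"gripper": -1,"x": 0,"y": 0,"z": 10,"spin": 0},{"gripper": -1,"x": 0,"y": 0,"z": 5.8,"spin": 0},{"gripper": -0.5,"x": 0,"y": 0,"z": 0,"spin": 0},{"gripper": -0.2,"x": 0,"y": 0,"z": 0,"spin": 0},{"gripper": -0.1,"x": 0,"y": 0,"z": 0,"spin": 0},{"gripper": 0,"x": 0,"y": 0,"z": 0,"spin": 0},{"gripper": 0.1,"x": 0,"y": 0,"z": 0,"spin": 0}]}}

```text
time: 17.1
eef_pos: [0.3583, -0.341, 0.0857]
tcp_rot: [0.989, 0.151, 0.0, 0.001]
contact_force: [-0.6, 0.5, 3.8]
opening: 0.48
finger_force: 41.7
```

Call:
{"op": "step_arm", "data": {"commands": [{"gripper": 0.3,"x": 0,"y": 0,"z": 0,"spin": 0},{"gripper": 1,"x": 0,"y": 0,"z": 0,"spin": 0},{"gripper": 1,"x": 0,"y": 0,"z": 0,"spin": 0},{"gripper": 1,"x": 0,"y": 0,"z": 0,"spin": 0},{"gripper": 1,"x": 0,"y": 0,"z": -3,"spin": 0},{"gripper": 1,"x": 0,"y": 0,"z": -15,"spin": 0},{"gripper": 1,"x": 0,"y": 0,"z": -25,"spin": 0},{"gripper": 1,"x": 0,"y": 0,"z": -25,"spin": 0},{"gripper": 1,"x": 0,"y": 0,"z": -12,"spin": 0},{"gripper": 1,"x": 0,"y": 0,"z": 0,"spin": 0}]}}

```text
time: 18.1
eef_pos: [0.3584, -0.3411, 0.1661]
tcp_rot: [0.989, 0.151, 0.001, 0.001]
contact_force: [0.1, 0.1, -0.5]
opening: 0.477
finger_force: 41.2
```

```bash
python3 p.py .062,.036 '623.8,-177.1,164,-110.7'
```

```text
top 0.062 261 mean [ 384.3 -330.6] kurt 47.0 rect [ 378.  -338.6   53.7   52.7  -82.6]
scene 0.062 499 mean [ 366.4 -343.9] kurt 6.25 rect [ 365.6 -343.8   97.8   52.6    6.6]
top 0.036 142 mean [ 387.5 -319. ] kurt 60.5 rect [ 379.2 -334.5   62.3   60.7  -71.8]
scene 0.036 178 mean [ 385.3 -347. ] kurt 57.00000000000001 rect [ 366.2 -343.6  105.6   61.    18.3]
now [ 357.2 -339.4  162.8] jaw -72.7 q6 17.3 spin 38.0
  to (623.8, -177.1, 164) tool x,y,z mm [ 192.  -246.1   -1.2]
```

Call:
{"op": "step_arm", "data": {"commands": [{"gripper": 1,"x": 0,"y": 0,"z": 0,"spin": 7.6},{"gripper": 1,"x": 0,"y": 0,"z": 0,"spin": 7.6},{"gripper": 1,"x": 0,"y": 0,"z": 0,"spin": 7.6},{"gripper": 1,"x": 0,"y": 0,"z": 0,"spin": 7.6},{"gripper": 1,"x": 0,"y": 0,"z": 0,"spin": 7.6},{"gripper": 1,"x": 15,"y": -19,"z": 0,"spin": 0},{"gripper": 1,"x": 25,"y": -32,"z": 0,"spin": 0},{"gripper": 1,"x": 25,"y": -32,"z": 0,"spin": 0},{"gripper": 1,"x": 25,"y": -32,"z": 0,"spin": 0},{"gripper": 1,"x": 25,"y": -32,"z": 0,"spin": 0}]}}

```text
time: 19.3
eef_pos: [0.5179, -0.242, 0.1629]
tcp_rot: [0.984, -0.179, -0.001, -0.001]
contact_force: [0.5, -0.6, -1.0]
opening: 0.482
finger_force: 41.2
```

Call:
{"op": "step_arm", "data": {"commands": [{"gripper": 1,"x": 25,"y": -32,"z": 0,"spin": 0},{"gripper": 1,"x": 25,"y": -32,"z": 0,"spin": 0},{"gripper": 1,"x": 17,"y": -22,"z": 0,"spin": 0},{"gripper": 1,"x": 10,"y": -13,"z": 0,"spin": 0},{"gripper": 1,"x": 0,"y": 0,"z": 0,"spin": 0},{"gripper": 1,"x": 0,"y": 0,"z": 25,"spin": 0},{"gripper": 1,"x": 0,"y": 0,"z": 25,"spin": 0},{"gripper": 1,"x": 0,"y": 0,"z": 25,"spin": 0},{"gripper": 1,"x": 0,"y": 0,"z": 0,"spin": 0},{"gripper": 1,"x": 0,"y": 0,"z": 0,"spin": 0}]}}

```text
time: 20.3
eef_pos: [0.6232, -0.1786, 0.0892]
tcp_rot: [0.984, -0.18, -0.001, -0.0]
contact_force: [0.3, 0.3, -1.3]
opening: 0.479
finger_force: 41.2
```

```bash
python3 - <<'E'
from h import *
go(623.8,-177.1,25,-110.7)
C=snap('scene');go(623.8,-177.1,25,-110.7)
f=lambda i:cv2.resize(i,(400,400),interpolation=cv2.INTER_CUBIC)
cv2.imwrite('pics/s5.png',f(C['color'][220:320,253:353,::-1]))
E
```

```text
now [ 623.2 -178.6   89.2] jaw -110.7 q6 85.8 spin -0.0
  to (623.8, -177.1, 25) tool x,y,z mm [ 0.  -1.6 64.2]
now [ 624.3 -178.9   90.7] jaw -110.7 q6 85.8 spin -0.0
  to (623.8, -177.1, 25) tool x,y,z mm [-1.1 -1.5 65.7]
```

View pics/s5.png

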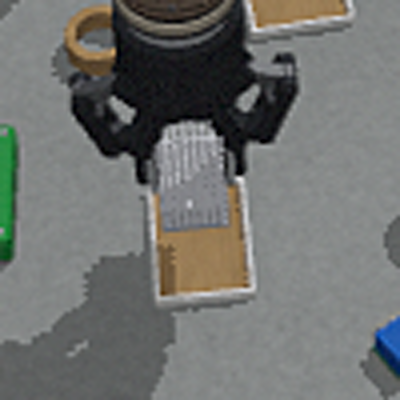

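The heat sink hangs level over its tray, about (195,180). I'll lower it.

Call:
{"op": "step_arm", "data": {"commands": [{"gripper": 1,"x": 0,"y": -1.5,"z": 5,"spin": 0},{"gripper": 1,"x": 0,"y": 0,"z": 20,"spin": 0},{"gripper": 1,"x": 0,"y": 0,"z": 20,"spin": 0},{"gripper": 1,"x": 0,"y": 0,"z": 10,"spin": 0},{"gripper": 1,"x": 0,"y": 0,"z": 4,"spin": 0},{"gripper": 1,"x": 0,"y": 0,"z": 1,"spin": 0},{"gripper": 1,"x": 0,"y": 0,"z": 1,"spin": 0},{"gripper": 1,"x": 0,"y": 0,"z": 1,"spin": 0},{"gripper": 1,"x": 0,"y": 0,"z": 0,"spin": 0},{"gripper": 1,"x": 0,"y": 0,"z": 0,"spin": 0}]}}

```text
time: 21.35
eef_pos: [0.6251, -0.1766, 0.0282]
tcp_rot: [0.984, -0.179, 0.0, 0.0]
contact_force: [-0.9, 0.3, -1.6]
opening: 0.477
finger_force: 41.2
```

Call:
{"op": "step_arm", "data": {"commands": [{"gripper": 1,"x": 0,"y": 0,"z": 0.5,"spin": 0},{"gripper": 1,"x": 0,"y": 0,"z": 0.5,"spin": 0},{"gripper": 1,"x": 0,"y": 0,"z": 0,"spin": 0},{"gripper": 1,"x": 0,"y": 0,"z": 0,"spin": 0},{"gripper": 1,"x": 0,"y": 0,"z": 0,"spin": 0},{"gripper": 1,"x": 0,"y": 0,"z": 0,"spin": 0},{"gripper": 1,"x": 0,"y": 0,"z": 0,"spin": 0},{"gripper": 1,"x": 0,"y": 0,"z": 0,"spin": 0},{"gripper": 1,"x": 0,"y": 0,"z": 0,"spin": 0},{"gripper": 1,"x": 0,"y": 0,"z": 0,"spin": 0}]}}

```text
time: 22.35
eef_pos: [0.6249, -0.1766, 0.0268]
tcp_rot: [0.984, -0.179, 0.0, 0.0]
contact_force: [0.4, -0.3, -0.9]
opening: 0.481
finger_force: 41.2
```

Call:
{"op": "step_arm", "data": {"commands": [{"gripper": 1,"x": 0,"y": 0,"z": 0.5,"spin": 0},{"gripper": 1,"x": 0,"y": 0,"z": 0,"spin": 0},{"gripper": 1,"x": 0,"y": 0,"z": 0.5,"spin": 0},{"gripper": 1,"x": 0,"y": 0,"z": 0,"spin": 0},{"gripper": 1,"x": 0,"y": 0,"z": 0,"spin": 0},{"gripper": 1,"x": 0,"y": 0,"z": 0,"spin": 0},{"gripper": 1,"x": 0,"y": 0,"z": 0,"spin": 0},{"gripper": 1,"x": 0,"y": 0,"z": 0,"spin": 0},{"gripper": 1,"x": 0,"y": 0,"z": 0,"spin": 0},{"gripper": 1,"x": 0,"y": 0,"z": 0,"spin": 0}]}}

```text
time: 23.35
eef_pos: [0.6249, -0.1766, 0.0267]
tcp_rot: [0.984, -0.179, -0.0, 0.0]
contact_force: [-2.7, 1.5, 4.4]
opening: 0.48
finger_force: 41.9
```

Call:
{"op": "step_arm", "data": {"commands": [{"gripper": 0,"x": 0,"y": 0,"z": 0,"spin": 0},{"gripper": -0.1,"x": 0,"y": 0,"z": 0,"spin": 0},{"gripper": -0.2,"x": 0,"y": 0,"z": 0,"spin": 0},{"gripper": -0.3,"x": 0,"y": 0,"z": 0,"spin": 0},{"gripper": -0.4,"x": 0,"y": 0,"z": 0,"spin": 0},{"gripper": -0.4,"x": 0,"y": 0,"z": -8,"spin": 0},{"gripper": -0.4,"x": 0,"y": 0,"z": -25,"spin": 0},{"gripper": -0.4,"x": 0,"y": 0,"z": -40,"spin": 0},{"gripper": -1,"x": 0,"y": 0,"z": -40,"spin": 0},{"gripper": -1,"x": 0,"y": 0,"z": -25,"spin": 0}]}}

```text
time: 24.35
eef_pos: [0.6263, -0.1771, 0.1684]
tcp_rot: [0.984, -0.179, 0.003, 0.001]
contact_force: [1.0, 0.3, 1.2]
opening: 0.994
finger_force: 0.0
```

```bash
python3 p.py .062,.036 '361,-341.5,160,-82.5'; python3 - <<'E'
from h import *
C=snap('scene'); D=snap('top')
f=lambda i:cv2.resize(i,(400,400),interpolation=cv2.INTER_CUBIC)
cv2.imwrite('pics/s6.png',np.hstack([f(C['color'][230:330,253:353,::-1]),f(D['color'][180:260,406:486,::-1])]))
E
```

```text
top 0.062 806 mean [ 358.7 -341.3] kurt 7.499999999999999 rect [ 358.4 -340.9   92.9   54.1    7.3]
scene 0.062 511 mean [ 365.5 -343.8] kurt 7.0 rect [ 365.1 -343.8   96.8   52.6    6.6]
top 0.036 153 mean [ 383.6 -319. ] kurt 66.75 rect [ 370.4 -337.8   79.6   61.6   18.3]
scene 0.036 178 mean [ 385.9 -347.2] kurt 57.00000000000001 rect [ 366.2 -343.6  105.4   61.    18.2]
now [ 625.  -176.6  164.5] jaw -110.7 q6 85.9 spin -28.2
  to (361, -341.5, 160) tool x,y,z mm [-283.3  129.     4.5]
```

View pics/s6.png

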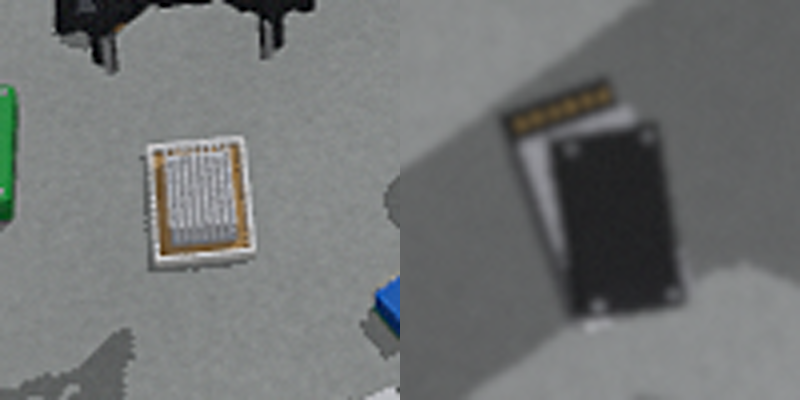

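The heat sink sits flat and square in its tray (left, about (200,200)). The case is fully exposed, with its sides clear for a grip.

Call:
{"op": "step_arm", "data": {"commands": [{"gripper": -1,"x": 0,"y": 0,"z": 0,"spin": -7},{"gripper": -1,"x": 0,"y": 0,"z": 0,"spin": -7},{"gripper": -1,"x": 0,"y": 0,"z": 0,"spin": -7},{"gripper": -1,"x": 0,"y": 0,"z": 0,"spin": -6.9},{"gripper": -1,"x": -20,"y": 9,"z": 0,"spin": 0},{"gripper": -1,"x": -38,"y": 18,"z": 0,"spin": 0},{"gripper": -1,"x": -38,"y": 18,"z": 0,"spin": 0},{"gripper": -1,"x": -38,"y": 18,"z": 0,"spin": 0},{"gripper": -1,"x": -38,"y": 18,"z": 0,"spin": 0},{"gripper": -1,"x": -38,"y": 18,"z": 0,"spin": 0}]}}

```text
time: 25.65
eef_pos: [0.4267, -0.3009, 0.1615]
tcp_rot: [0.998, 0.063, -0.001, -0.001]
contact_force: [0.5, -0.1, 0.5]
opening: 0.996
finger_force: 0.0
```

Call:
{"op": "step_arm", "data": {"commands": [{"gripper": -1,"x": -38,"y": 17,"z": 0,"spin": 0},{"gripper": -1,"x": -24,"y": 10,"z": 0,"spin": 0},{"gripper": -1,"x": -10,"y": 5,"z": 0,"spin": 0},{"gripper": -1,"x": 0,"y": 0,"z": 0,"spin": 0},{"gripper": -1,"x": 0,"y": 0,"z": 20,"spin": 0},{"gripper": -1,"x": 0,"y": 0,"z": 30,"spin": 0},{"gripper": -1,"x": 0,"y": 0,"z": 10,"spin": 0},{"gripper": -1,"x": 0,"y": 0,"z": 0,"spin": 0},{"gripper": -1,"x": 0,"y": 0,"z": 0,"spin": 0},{"gripper": -1,"x": 0,"y": 0,"z": 0,"spin": 0}]}}

```text
time: 26.65
eef_pos: [0.3626, -0.3427, 0.1051]
tcp_rot: [0.998, 0.063, 0.001, 0.001]
contact_force: [1.2, -0.1, 0.1]
opening: 0.998
finger_force: 0.0
```

```bash
python3 -c "
from h import *
for i in range(4): s=snap('top'); go(361,-342,57.5,-82.8)"
```

```text
now [ 362.5 -342.8  105.2] jaw -82.7 q6 27.7 spin 0.1
  to (361, -342, 57.5) tool x,y,z mm [-1.4 -1.  47.7]
now [ 362.3 -342.7  105.1] jaw -82.7 q6 27.7 spin 0.1
  to (361, -342, 57.5) tool x,y,z mm [-1.2 -0.9 47.6]
now [ 362.2 -342.6  104.9] jaw -82.8 q6 27.7 spin 0.0
  to (361, -342, 57.5) tool x,y,z mm [-1.1 -0.8 47.4]
now [ 362.  -342.5  104.7] jaw -82.8 q6 27.7 spin 0.0
  to (361, -342, 57.5) tool x,y,z mm [-0.9 -0.6 47.2]
```

Call:
{"op": "step_arm", "data": {"commands": [{"gripper": -1,"x": -0.9,"y": -0.6,"z": 15,"spin": 0},{"gripper": -1,"x": 0,"y": 0,"z": 20,"spin": 0},{"gripper": -1,"x": 0,"y": 0,"z": 8,"spin": 0},{"gripper": -1,"x": 0,"y": 0,"z": 4,"spin": 0},{"gripper": -0.5,"x": 0,"y": 0,"z": 0,"spin": 0},{"gripper": -0.4,"x": 0,"y": 0,"z": 0,"spin": 0},{"gripper": -0.3,"x": 0,"y": 0,"z": 0,"spin": 0},{"gripper": -0.2,"x": 0,"y": 0,"z": 0,"spin": 0},{"gripper": 0,"x": 0,"y": 0,"z": 0,"spin": 0},{"gripper": 1,"x": 0,"y": 0,"z": 0,"spin": 0}]}}

```text
time: 27.85
eef_pos: [0.3612, -0.3423, 0.0579]
tcp_rot: [0.998, 0.063, 0.001, 0.001]
contact_force: [0.3, 0.1, 6.0]
opening: 0.598
finger_force: 43.2
```

Call:
{"op": "step_arm", "data": {"commands": [{"gripper": 1,"x": 0,"y": 0,"z": 0,"spin": 0},{"gripper": 1,"x": 0,"y": 0,"z": 0,"spin": 0},{"gripper": 1,"x": 0,"y": 0,"z": 0,"spin": 0},{"gripper": 1,"x": 0,"y": 0,"z": -3,"spin": 0},{"gripper": 1,"x": 0,"y": 0,"z": -15,"spin": 0},{"gripper": 1,"x": 0,"y": 0,"z": -25,"spin": 0},{"gripper": 1,"x": 0,"y": 0,"z": -20,"spin": 0},{"gripper": 1,"x": 0,"y": 0,"z": -10,"spin": 0},{"gripper": 1,"x": 0,"y": 0,"z": 0,"spin": 0},{"gripper": 1,"x": 0,"y": 0,"z": 0,"spin": 0}]}}

```text
time: 28.85
eef_pos: [0.3602, -0.3409, 0.1287]
tcp_rot: [0.998, 0.063, -0.0, -0.001]
contact_force: [0.2, 0.4, -2.0]
opening: 0.595
finger_force: 42.4
```

```bash
python3 -c "
from h import *
go(442.7,-21.2,130,-105.9,(460,-200,130))"
```

```text
now [ 360.2 -340.9  128.7] jaw -82.8 q6 27.6 spin 23.1
  to (460, -200, 130) tool x,y,z mm [  57.4 -162.8   -1.3]
  to (442.7, -21.2, 130) tool x,y,z mm [ -65.6 -167.2   -0. ]
```

Call:
{"op": "step_arm", "data": {"commands": [{"gripper": 1,"x": 0,"y": 0,"z": 0,"spin": 7.7},{"gripper": 1,"x": 0,"y": 0,"z": 0,"spin": 7.7},{"gripper": 1,"x": 0,"y": 0,"z": 0,"spin": 7.7},{"gripper": 1,"x": 8,"y": -23,"z": 0,"spin": 0},{"gripper": 1,"x": 13,"y": -37,"z": 0,"spin": 0},{"gripper": 1,"x": 13,"y": -37,"z": 0,"spin": 0},{"gripper": 1,"x": 13,"y": -37,"z": 0,"spin": 0},{"gripper": 1,"x": 10,"y": -29,"z": 0,"spin": 0},{"gripper": 1,"x": -11,"y": -28,"z": 0,"spin": 0},{"gripper": 1,"x": -15,"y": -38,"z": 0,"spin": 0}]}}

```text
time: 29.85
eef_pos: [0.4527, -0.1287, 0.1282]
tcp_rot: [0.99, -0.138, -0.001, -0.0]
contact_force: [0.1, 1.3, -2.5]
opening: 0.595
finger_force: 42.4
```

Call:
{"op": "step_arm", "data": {"commands": [{"gripper": 1,"x": -15,"y": -38,"z": 0,"spin": 0},{"gripper": 1,"x": -13,"y": -35,"z": 0,"spin": 0},{"gripper": 1,"x": -8,"y": -20,"z": 0,"spin": 0},{"gripper": 1,"x": -4,"y": -8,"z": 0,"spin": 0},{"gripper": 1,"x": 0,"y": 0,"z": 0,"spin": 0},{"gripper": 1,"x": 0,"y": 0,"z": 20,"spin": 0},{"gripper": 1,"x": 0,"y": 0,"z": 20,"spin": 0},{"gripper": 1,"x": 0,"y": 0,"z": 20,"spin": 0},{"gripper": 1,"x": 0,"y": 0,"z": 0,"spin": 0},{"gripper": 1,"x": 0,"y": 0,"z": 0,"spin": 0}]}}

```text
time: 30.85
eef_pos: [0.4422, -0.0225, 0.0695]
tcp_rot: [0.99, -0.139, -0.001, 0.0]
contact_force: [0.5, 0.1, -2.0]
opening: 0.601
finger_force: 42.4
```

```bash
python3 - <<'E'
from h import *
C=snap('scene');D=snap('top');go(442.7,-21.2,25,-105.9)
f=lambda i:cv2.resize(i,(400,400),interpolation=cv2.INTER_CUBIC)
cv2.imwrite('pics/s7.png',f(C['color'][160:260,275:375,::-1]))
E
python3 p.py .036 '442.7,-21.2,25,-105.9'
```

```text
now [443.2 -22.5  70.8] jaw -105.9 q6 89.9 spin -0.0
  to (442.7, -21.2, 25) tool x,y,z mm [-0.9 -1.1 45.8]
top 0.036 975 mean [ 360.  -341.3] kurt 17.75 rect [ 360.1 -341.   101.4   62.4   18. ]
scene 0.036 634 mean [ 366.4 -343.4] kurt 17.5 rect [ 366.9 -343.7  105.9   62.3   17. ]
now [443.2 -22.2  70.9] jaw -105.9 q6 89.9 spin 0.0
  to (442.7, -21.2, 25) tool x,y,z mm [-0.8 -0.8 45.9]
```

View pics/s7.png

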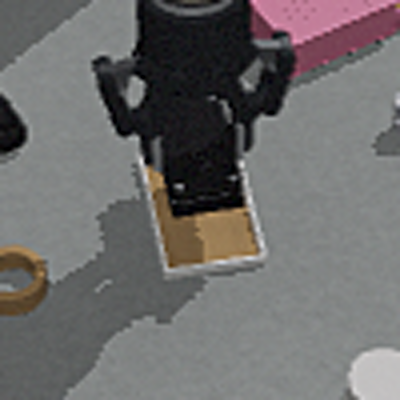

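The case is level over its tray and aligned with it.

Call:
{"op": "step_arm", "data": {"commands": [{"gripper": 1,"x": -0.8,"y": -0.8,"z": 8,"spin": 0},{"gripper": 1,"x": 0,"y": 0,"z": 15,"spin": 0},{"gripper": 1,"x": 0,"y": 0,"z": 12,"spin": 0},{"gripper": 1,"x": 0,"y": 0,"z": 5,"spin": 0},{"gripper": 1,"x": 0,"y": 0,"z": 2,"spin": 0},{"gripper": 1,"x": 0,"y": 0,"z": 1,"spin": 0},{"gripper": 1,"x": 0,"y": 0,"z": 1,"spin": 0},{"gripper": 1,"x": 0,"y": 0,"z": 0.5,"spin": 0},{"gripper": 1,"x": 0,"y": 0,"z": 0,"spin": 0},{"gripper": 1,"x": 0,"y": 0,"z": 0,"spin": 0}]}}

```text
time: 32.05
eef_pos: [0.4419, -0.0207, 0.0255]
tcp_rot: [0.99, -0.138, 0.0, 0.0]
contact_force: [-0.1, -0.8, -1.8]
opening: 0.591
finger_force: 42.5
```

Call:
{"op": "step_arm", "data": {"commands": [{"gripper": 1,"x": 0,"y": 0,"z": 0.5,"spin": 0},{"gripper": 1,"x": 0,"y": 0,"z": 0,"spin": 0},{"gripper": 1,"x": 0,"y": 0,"z": 0.5,"spin": 0},{"gripper": 1,"x": 0,"y": 0,"z": 0,"spin": 0},{"gripper": 1,"x": 0,"y": 0,"z": 0,"spin": 0},{"gripper": 1,"x": 0,"y": 0,"z": 0,"spin": 0},{"gripper": 1,"x": 0,"y": 0,"z": 0,"spin": 0},{"gripper": 1,"x": 0,"y": 0,"z": 0,"spin": 0},{"gripper": 1,"x": 0,"y": 0,"z": 0,"spin": 0},{"gripper": 1,"x": 0,"y": 0,"z": 0,"spin": 0}]}}

```text
time: 33.05
eef_pos: [0.4419, -0.0207, 0.0249]
tcp_rot: [0.99, -0.138, -0.0, 0.0]
contact_force: [-2.4, 0.9, 5.8]
opening: 0.6
finger_force: 43.2
```

Call:
{"op": "step_arm", "data": {"commands": [{"gripper": -0.25,"x": 0,"y": 0,"z": 0,"spin": 0},{"gripper": -0.35,"x": 0,"y": 0,"z": 0,"spin": 0},{"gripper": -0.45,"x": 0,"y": 0,"z": 0,"spin": 0},{"gripper": -0.55,"x": 0,"y": 0,"z": 0,"spin": 0},{"gripper": -0.65,"x": 0,"y": 0,"z": 0,"spin": 0},{"gripper": -0.65,"x": 0,"y": 0,"z": -8,"spin": 0},{"gripper": -0.65,"x": 0,"y": 0,"z": -20,"spin": 0},{"gripper": -0.65,"x": 0,"y": 0,"z": -35,"spin": 0},{"gripper": -1,"x": 0,"y": 0,"z": -35,"spin": 0},{"gripper": -1,"x": 0,"y": 0,"z": -7,"spin": 0}]}}

```text
time: 34.05
eef_pos: [0.4446, -0.0214, 0.1343]
tcp_rot: [0.99, -0.138, 0.005, 0.001]
contact_force: [0.8, 0.3, -0.1]
opening: 0.997
finger_force: 0.0
```

```bash
python3 p.py .036 '362,-342,128,-72.5,(460,-200,128)'; python3 - <<'E'
from h import *
C=snap('scene')
cv2.imwrite('pics/s8.png',cv2.resize(C['color'][150:280,160:360,::-1],None,fx=4,fy=4,interpolation=cv2.INTER_CUBIC))
E
```

```text
top 0.036 986 mean [ 360.  -341.2] kurt 17.75 rect [ 359.9 -340.7  101.2   63.1   18. ]
scene 0.036 631 mean [ 366.1 -343.8] kurt 17.5 rect [ 365.8 -343.8  104.3   61.7   17.8]
now [442.9 -21.  131.2] jaw -105.9 q6 90.0 spin -33.4
  to (460, -200, 128) tool x,y,z mm [-37.5 175.9   3.2]
  to (362, -342, 128) tool x,y,z mm [-136.2  106.     0. ]
```

View pics/s8.png

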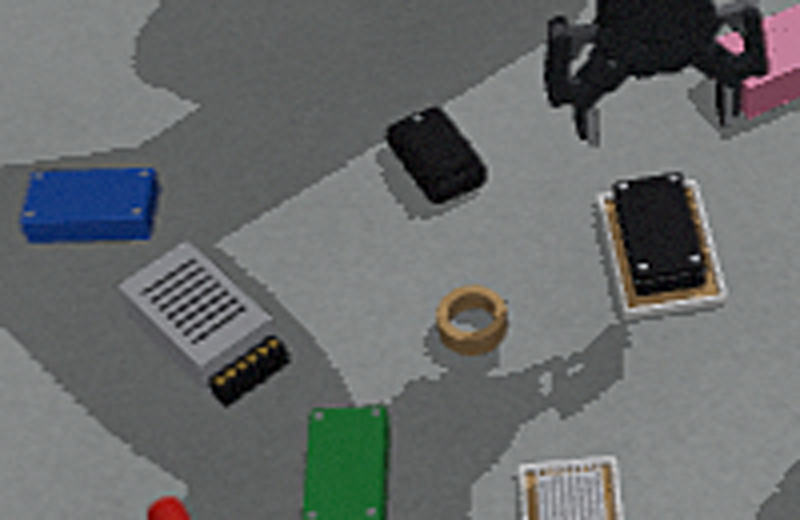

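The case sits in its tray (about (660,240)). The converter is free (about (200,310)), its terminals pointing towards +x.

Call:
{"op": "step_arm", "data": {"commands": [{"gripper": -1,"x": 0,"y": 0,"z": 0,"spin": -8.4},{"gripper": -1,"x": 0,"y": 0,"z": 0,"spin": -8.4},{"gripper": -1,"x": 0,"y": 0,"z": 0,"spin": -8.4},{"gripper": -1,"x": 0,"y": 0,"z": 0,"spin": -8.4},{"gripper": -1,"x": -5,"y": 23,"z": 0,"spin": 0},{"gripper": -1,"x": -8,"y": 38,"z": 0,"spin": 0},{"gripper": -1,"x": -8,"y": 38,"z": 0,"spin": 0},{"gripper": -1,"x": -8,"y": 38,"z": 0,"spin": 0},{"gripper": -1,"x": -8,"y": 38,"z": 0,"spin": 0},{"gripper": -1,"x": -28,"y": 22,"z": 0,"spin": 0}]}}

```text
time: 35.2
eef_pos: [0.44, -0.23, 0.1276]
tcp_rot: [0.988, 0.154, -0.0, -0.001]
contact_force: [0.0, -0.9, -0.6]
opening: 1.0
finger_force: 0.0
```

Call:
{"op": "step_arm", "data": {"commands": [{"gripper": -1,"x": -30,"y": 23,"z": 0,"spin": 0},{"gripper": -1,"x": -30,"y": 23,"z": 0,"spin": 0},{"gripper": -1,"x": -27,"y": 21,"z": 0,"spin": 0},{"gripper": -1,"x": -15,"y": 12,"z": 0,"spin": 0},{"gripper": -1,"x": -6,"y": 5,"z": 0,"spin": 0},{"gripper": -1,"x": 0,"y": 0,"z": 20,"spin": 0},{"gripper": -1,"x": 0,"y": 0,"z": 30,"spin": 0},{"gripper": -1,"x": 0,"y": 0,"z": 0,"spin": 0},{"gripper": -1,"x": 0,"y": 0,"z": 0,"spin": 0},{"gripper": -1,"x": 0,"y": 0,"z": 0,"spin": 0}]}}

```text
time: 36.2
eef_pos: [0.3631, -0.3412, 0.0801]
tcp_rot: [0.988, 0.154, 0.0, 0.001]
contact_force: [0.5, -0.7, 0.3]
opening: 1.002
finger_force: 0.0
```

```bash
python3 -c "
from h import *
go(362,-342.3,22,-72.3)"
```

```text
now [ 363.1 -341.2   80.1] jaw -72.2 q6 17.3 spin 0.1
  to (362, -342.3, 22) tool x,y,z mm [-1.4  0.7 58.1]
```

Call:
{"op": "step_arm", "data": {"commands": [{"gripper": -1,"x": -1.4,"y": 0.7,"z": 15,"spin": 0},{"gripper": -1,"x": 0,"y": 0,"z": 20,"spin": 0},{"gripper": -1,"x": 0,"y": 0,"z": 15,"spin": 0},{"gripper": -1,"x": 0,"y": 0,"z": 8,"spin": 0},{"gripper": -0.7,"x": 0,"y": 0,"z": 0,"spin": 0},{"gripper": -0.55,"x": 0,"y": 0,"z": 0,"spin": 0},{"gripper": -0.45,"x": 0,"y": 0,"z": 0,"spin": 0},{"gripper": -0.35,"x": 0,"y": 0,"z": 0,"spin": 0},{"gripper": 0,"x": 0,"y": 0,"z": 0,"spin": 0},{"gripper": 1,"x": 0,"y": 0,"z": 0,"spin": 0}], "force": 60}}

```text
time: 37.2
eef_pos: [0.3621, -0.343, 0.0228]
tcp_rot: [0.988, 0.154, 0.001, 0.001]
contact_force: [-1.2, 1.6, 5.7]
opening: 0.69
finger_force: 65.9
```

Call:
{"op": "step_arm", "data": {"commands": [{"gripper": 1,"x": 0,"y": 0,"z": 0,"spin": 0},{"gripper": 1,"x": 0,"y": 0,"z": 0,"spin": 0},{"gripper": 1,"x": 0,"y": 0,"z": 0,"spin": 0},{"gripper": 1,"x": 0,"y": 0,"z": -3,"spin": 0},{"gripper": 1,"x": 0,"y": 0,"z": -15,"spin": 0},{"gripper": 1,"x": 0,"y": 0,"z": -25,"spin": 0},{"gripper": 1,"x": 0,"y": 0,"z": -25,"spin": 0},{"gripper": 1,"x": 0,"y": 0,"z": -25,"spin": 0},{"gripper": 1,"x": 0,"y": 0,"z": -12,"spin": 0},{"gripper": 1,"x": 0,"y": 0,"z": 0,"spin": 0}]}}

```text
time: 38.2
eef_pos: [0.3618, -0.3427, 0.1274]
tcp_rot: [0.988, 0.154, 0.001, 0.001]
contact_force: [0.1, -0.7, -3.4]
opening: 0.692
finger_force: 66.3
```

```bash
python3 -c "
from h import *
a=np.radians(7.6)
go(383.5-8*np.cos(a),305-8*np.sin(a),125,7.6-90,(560,-20,127))"
```

```text
now [ 361.8 -342.7  127.4] jaw -72.3 q6 17.1 spin 10.1
  to (560, -20, 127) tool x,y,z mm [ 239.2 -293.7    0.4]
  to (np.float64(375.57027567798764), np.float64(303.94194887794305), 125) tool x,y,z mm [-140.  -345.5    2. ]
```

Call:
{"op": "step_arm", "data": {"commands": [{"gripper": 1,"x": 0,"y": 0,"z": 0,"spin": 5},{"gripper": 1,"x": 0,"y": 0,"z": 0,"spin": 5.1},{"gripper": 1,"x": 12,"y": -15,"z": 0,"spin": 0},{"gripper": 1,"x": 28,"y": -34.5,"z": 0,"spin": 0},{"gripper": 1,"x": 28,"y": -34.5,"z": 0,"spin": 0},{"gripper": 1,"x": 28,"y": -34.5,"z": 0,"spin": 0},{"gripper": 1,"x": 28,"y": -34.5,"z": 0,"spin": 0},{"gripper": 1,"x": 28,"y": -34.5,"z": 0,"spin": 0},{"gripper": 1,"x": 28,"y": -34.5,"z": 0,"spin": 0},{"gripper": 1,"x": 28,"y": -34.5,"z": 0,"spin": 0}]}}

```text
time: 39.2
eef_pos: [0.5326, -0.0581, 0.1237]
tcp_rot: [0.998, 0.067, -0.002, -0.001]
contact_force: [0.2, -0.4, -4.7]
opening: 0.691
finger_force: 66.2
```

Call:
{"op": "step_arm", "data": {"commands": [{"gripper": 1,"x": 20,"y": -24,"z": 0,"spin": 0},{"gripper": 1,"x": 11,"y": -14,"z": 0,"spin": 0},{"gripper": 1,"x": -8,"y": -20,"z": 0,"spin": 0},{"gripper": 1,"x": -16,"y": -40,"z": 0,"spin": 0},{"gripper": 1,"x": -16,"y": -40,"z": 0,"spin": 0},{"gripper": 1,"x": -16,"y": -40,"z": 0,"spin": 0},{"gripper": 1,"x": -16,"y": -40,"z": 0,"spin": 0},{"gripper": 1,"x": -16,"y": -40,"z": 0,"spin": 0},{"gripper": 1,"x": -16,"y": -40,"z": 0,"spin": 0},{"gripper": 1,"x": -16,"y": -40,"z": 0,"spin": 0}]}}

```text
time: 40.2
eef_pos: [0.3973, 0.2634, 0.1244]
tcp_rot: [0.998, 0.066, -0.002, 0.001]
contact_force: [-0.2, 0.3, -4.1]
opening: 0.686
finger_force: 66.3
```

Call:
{"op": "step_arm", "data": {"commands": [{"gripper": 1,"x": -12,"y": -27,"z": 0,"spin": 0},{"gripper": 1,"x": -6,"y": -14,"z": 0,"spin": 0},{"gripper": 1,"x": 0,"y": 0,"z": 0,"spin": 0},{"gripper": 1,"x": 0,"y": 0,"z": 20,"spin": 0},{"gripper": 1,"x": 0,"y": 0,"z": 25,"spin": 0},{"gripper": 1,"x": 0,"y": 0,"z": 5,"spin": 0},{"gripper": 1,"x": 0,"y": 0,"z": 0,"spin": 0},{"gripper": 1,"x": 0,"y": 0,"z": 0,"spin": 0},{"gripper": 1,"x": 0,"y": 0,"z": 0,"spin": 0},{"gripper": 1,"x": 0,"y": 0,"z": 0,"spin": 0}]}}

```text
time: 41.2
eef_pos: [0.3779, 0.3015, 0.0774]
tcp_rot: [0.998, 0.066, 0.001, -0.0]
contact_force: [0.7, 0.6, -3.8]
opening: 0.688
finger_force: 66.4
```

```bash
python3 - <<'E'
from h import *
C=snap('scene');go(375.6,304,25.8,-82.4)
cv2.imwrite('pics/s9.png',cv2.resize(C['color'][90:210,330:480,::-1],None,fx=4,fy=4,interpolation=cv2.INTER_CUBIC))
E
```

```text
now [377.7 301.4  77.2] jaw -82.4 q6 108.9 spin 0.0
  to (375.6, 304, 25.8) tool x,y,z mm [-1.7 -2.8 51.4]
```

View pics/s9.png

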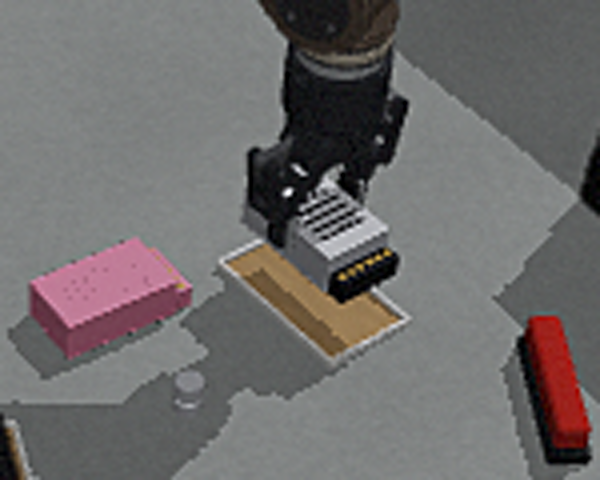

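The converter is level over its tray, square with it and clear of the pink box.

Call:
{"op": "step_arm", "data": {"commands": [{"gripper": 1,"x": -1.7,"y": -2.8,"z": 8,"spin": 0},{"gripper": 1,"x": 0,"y": 0,"z": 15,"spin": 0},{"gripper": 1,"x": 0,"y": 0,"z": 13,"spin": 0},{"gripper": 1,"x": 0,"y": 0,"z": 7,"spin": 0},{"gripper": 1,"x": 0,"y": 0,"z": 3,"spin": 0},{"gripper": 1,"x": 0,"y": 0,"z": 1,"spin": 0},{"gripper": 1,"x": 0,"y": 0,"z": 1,"spin": 0},{"gripper": 1,"x": 0,"y": 0,"z": 1,"spin": 0},{"gripper": 1,"x": 0,"y": 0,"z": 0.5,"spin": 0},{"gripper": 1,"x": 0,"y": 0,"z": 0,"spin": 0}]}}

```text
time: 42.25
eef_pos: [0.3751, 0.3038, 0.0269]
tcp_rot: [0.998, 0.067, 0.0, -0.0]
contact_force: [-0.0, 0.4, -4.4]
opening: 0.692
finger_force: 66.5
```

Call:
{"op": "step_arm", "data": {"commands": [{"gripper": 1,"x": 0,"y": 0,"z": 0.5,"spin": 0},{"gripper": 1,"x": 0,"y": 0,"z": 0,"spin": 0},{"gripper": 1,"x": 0,"y": 0,"z": 0.5,"spin": 0},{"gripper": 1,"x": 0,"y": 0,"z": 0,"spin": 0},{"gripper": 1,"x": 0,"y": 0,"z": 0,"spin": 0},{"gripper": 1,"x": 0,"y": 0,"z": 0,"spin": 0},{"gripper": 1,"x": 0,"y": 0,"z": 0,"spin": 0},{"gripper": 1,"x": 0,"y": 0,"z": 0,"spin": 0},{"gripper": 1,"x": 0,"y": 0,"z": 0,"spin": 0},{"gripper": 1,"x": 0,"y": 0,"z": 0,"spin": 0}]}}

```text
time: 43.25
eef_pos: [0.375, 0.3038, 0.0258]
tcp_rot: [0.998, 0.067, 0.0, -0.0]
contact_force: [-0.6, 0.0, -3.2]
opening: 0.689
finger_force: 66.6
```

Call:
{"op": "step_arm", "data": {"commands": [{"gripper": 1,"x": 0,"y": 0,"z": 0.5,"spin": 0},{"gripper": 1,"x": 0,"y": 0,"z": 0,"spin": 0},{"gripper": 1,"x": 0,"y": 0,"z": 0.4,"spin": 0},{"gripper": 1,"x": 0,"y": 0,"z": 0,"spin": 0},{"gripper": 1,"x": 0,"y": 0,"z": 0,"spin": 0},{"gripper": 1,"x": 0,"y": 0,"z": 0,"spin": 0},{"gripper": 1,"x": 0,"y": 0,"z": 0,"spin": 0},{"gripper": 1,"x": 0,"y": 0,"z": 0,"spin": 0},{"gripper": 1,"x": 0,"y": 0,"z": 0,"spin": 0},{"gripper": 1,"x": 0,"y": 0,"z": 0,"spin": 0}]}}

```text
time: 44.25
eef_pos: [0.375, 0.3038, 0.0258]
tcp_rot: [0.998, 0.067, -0.0, 0.0]
contact_force: [-3.8, -2.8, 7.2]
opening: 0.687
finger_force: 68.1
```

Contact with the floor. I'll release and rise.

Call:
{"op": "step_arm", "data": {"commands": [{"gripper": -0.42,"x": 0,"y": 0,"z": 0,"spin": 0},{"gripper": -0.5,"x": 0,"y": 0,"z": 0,"spin": 0},{"gripper": -0.6,"x": 0,"y": 0,"z": 0,"spin": 0},{"gripper": -0.7,"x": 0,"y": 0,"z": 0,"spin": 0},{"gripper": -0.85,"x": 0,"y": 0,"z": 0,"spin": 0},{"gripper": -0.85,"x": 0,"y": 0,"z": -8,"spin": 0},{"gripper": -0.85,"x": 0,"y": 0,"z": -20,"spin": 0},{"gripper": -0.85,"x": 0,"y": 0,"z": -35,"spin": 0},{"gripper": -0.85,"x": 0,"y": 0,"z": -35,"spin": 0},{"gripper": -0.85,"x": 0,"y": 0,"z": -30,"spin": 0}]}}

```text
time: 45.25
eef_pos: [0.3752, 0.3039, 0.1552]
tcp_rot: [0.998, 0.067, 0.001, -0.0]
contact_force: [0.6, -0.3, -0.2]
opening: 0.925
finger_force: 0.0
```

```bash
python3 - <<'E'
from h import *
import p
C=snap('scene'); print(get_state()['eef_pos'])
cv2.imwrite('pics/s10.png',cv2.resize(C['color'][110:310,270:470,::-1],(600,600),interpolation=cv2.INTER_CUBIC))
for x,y,z,t in((.6163,.1847,.039,28.3),(.6238,-.1771,.025,69.3),(.4427,-.0212,.029,74.1),(.3756,.304,.039,7.6)):
    p.x0=np.array([x,y]);print('want',x,y,t)
    for n in('top','scene'): p.part(n,z)
E
```

```text
[0.37809407 0.30550368 0.16073367]
want 0.6163 0.1847 28.3
top 0.039 186 mean [613.1 186.6] kurt 28.25 rect [613.2 186.8  36.   34.9  28.7]
scene 0.039 126 mean [619.5 182. ] kurt 31.250000000000004 rect [619.3 182.3  38.1  35.5 -61.8]
want 0.6238 -0.1771 69.3
top 0.025 24 mean [ 623.6 -173.3] kurt 69.25 rect [ 623.8 -173.4   63.1    2.3  -21.1]
scene 0.025 10 mean [ 619.8 -189.9] kurt 65.25 rect [ 619.7 -189.9   27.2    0.   -24.6]
want 0.4427 -0.0212 74.1
top 0.029 737 mean [439.  -19.5] kurt 74.0 rect [439.  -19.2  91.7  51.9 -15.7]
scene 0.029 446 mean [445.4 -22.9] kurt 74.25 rect [445.  -22.9  97.1  52.5 -15.8]
want 0.3756 0.304 7.6
top 0.039 390 mean [344.4 297.9] kurt 10.25 rect [344.5 299.1  61.6  43.9 -79.5]
scene 0.039 450 mean [378.5 300. ] kurt 7.75 rect [379.  299.7 102.9  64.8   7.7]
```

View pics/s10.png

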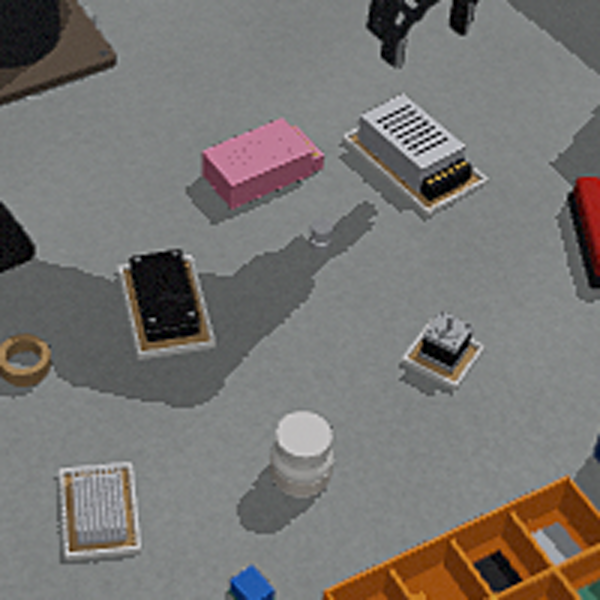

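All four parts lie flat and square in their trays. The jar and the ring are untouched and the gripper is clear.

```bash
python3 -c "
from plant import *
print(sign_off())"
```

```text
the job is handed in; nothing more can be done
None
```

The motor, heat sink, case and converter were taken off from the top down and each set flat and square in its own tray. The jar and cardboard ring were left where they stood, and the job was handed in at about 45 s of the 136 s allowed.

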